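# Release and push open the tube cooler's cover

### The job

Open the sample-tube cooler by touch alone: press its snap tab all the way in, then push the released cover along, completely off its seat and onto the ledge beyond the tab, so that the tube well is fully uncovered. Do not lift or tip the cover, leave it lying flat on the ledge, and leave everything standing around the cooler where it is.

Things in the scene. Friction and masses are not known exactly. Their poses are not given: they have to be found in the camera images.
- cooler: White plastic tube cooler fixed to the table, 150 (x) x 310 (y) x 100 mm. Origin: centre of underside, on the table; z up. Its +y is the way the cover slides off: tube well and seat in the -y half, empty ledge in the +y half. Flat runners at z = 100 mm (x 50 to 62 mm either side) carry the cover; guides outside them rise to 108 mm, leaving 2 mm of play.
- seat (a point): Centre of the cover's seat over the tube well, at runner height: cooler y = -76 mm, z = 100 mm. The seat ends at cooler y = -11 mm; behind it a rear stop (face y = -143 mm, top z = 108 mm). Lips along both sides of the seat (z 110 to 114 mm, x beyond 56 mm) reach over the cover's edges, so it cannot be lifted there.
- end_stop (a point): Middle of the end stop's inner face at runner height, at the ledge's far end: cooler y = +143 mm, z = 100 mm; the stop's top is at 114 mm. Between the ledge's runners lies a channel 100 mm wide, floor at z = 95 mm, out of which the tab stands.
- cover: Loose grey plastic cover, 0.1 to 0.3 kg: plate 120 (x) x 130 (y) x 8 mm with an upright rib across its middle, 70 (x) x 12 (y) mm, top 30 mm above the underside. Origin: centre of underside; axes as the cooler's. Starts on point seat; against the end stop it is at cooler y = +78 mm. Held by the tab it gives only 1 to 3 mm; released it slides towards +y with 0.5 to 2 N and passes over the tab.
- tab_press (a point): Middle of the ribbed pad on the snap tab's flat top: press here, straight down. The tab is a grey block 28 (x) x 50 (y) mm in the ledge just beyond the cover's +y edge; this point is 31 mm from its end next to the cover, at cooler y = +22 mm. Its top starts 107 to 109 mm above the table. Moves with the tab.
- tab (a joint): Travel of the snap tab, m: 0 to 0.002 at the start (up, holding the cover), 0.012 fully in (top 97 mm above the table, 3 mm below the runners, 2 mm above the channel floor). The cover is free beyond 0.009. Moves under about 5 N and stays where it is left.
- tube_stand: Bystander: white block 45 x 45 x 30 mm with one capped tube, 88 mm high overall. Origin under its centre.
- jar: Bystander: small specimen jar, 48 mm wide, 60 mm high. Origin under its centre.
- spray: Bystander: bottle, 48 mm wide, 110 mm high. Origin under its centre.
- dishes: Bystander: two stacked dishes, 60 mm wide, 27 mm high. Origin under the centre.
- rack: Bystander: orange rack 105 x 200 mm with capped tubes, 80 mm high. Origin under its centre.
- gloves: Bystander: glove box 125 x 240 x 85 mm. Origin under its centre.
Things that resemble listed ones, but are neither listed nor needed, are in the scene too. Several things have the shape of the cover; the one meant has the colours described above.

How it is judged:
On the way, in this order (a step that is already met when the one before it is completed fails the run):
1. the snap tab is pressed in far enough to free the cover (9.5 mm) while the cover is still on its seat (value of joint tab above 0.0095 m and y of cover in the frame of cooler below -0.066 m), for 0.1 s.
2. the cover is pushed completely off its seat onto the ledge (y of cover in the frame of cooler above 0.052 m and z of cover in the frame of cooler below 0.105 m), for 0.2 s.
At the end, for the whole second after the job is handed in: The cover lies flat (within 3 degrees) and at rest on the ledge's runners between the guides, its origin at least 52 mm towards +y from the cooler's origin (whole plate past the seat), with the tab still pressed in (over 9 mm) (all of step 2 and y of cover in the frame of cooler below 0.084 m and x of cover in the frame of cooler between -0.008 and 0.008 m and z of cover in the frame of cooler above 0.095 m and angle between cover's own z axis and vertical below 0.05 rad and linear speed of cover below 0.01 m/s and value of joint tab above 0.009 m); the robot touches nothing.
It fails at once if the cover is lifted (more than 12 mm) (z of cover in the frame of cooler above 0.112 m).
It fails at once if the cover is tipped (more than 12 degrees) (angle between cover's own z axis and vertical above 0.2 rad).
It fails at once if a bystander is moved more than 25 mm (distance of any of tube_stand, jar, spray, dishes, rack, gloves from where it was at the start of the episode above 0.025 m).
It also fails if it takes over 42 s, if anything falls off the work surface, if the arm or the gripper's body presses on something with over 40 N, if the wrist force passes 120 N, or if a joint passes its speed limit or range.

### The arm

A 7-joint arm with a two-finger parallel gripper is mounted at the origin on the work surface. World frame = base frame: x ahead of the robot, y to its left, z up, the work surface at z = 0. Lengths are in m, angles in rad, forces in N, time in s.
With the tool pointing down it reaches from about 0.425 to 0.975 m from the base axis. Payload 16.7 kg.
Tool frame: the origin (TCP) lies at the very end of the fingers, on their centre line; the grasp point (between the pads) lies r.hold_point_z behind it (r.hold_point_z is the distance from the TCP to the grasp point, in m); z points along the fingers, y is the direction in which the jaws open and shut (so a half turn about z gives the same grasp; the last joint's range is limited). The gripper opens to 85 mm and grips with 20 to 120 N. Pads are 22 mm wide; open, the fingers measure 114 mm over their backs; the gripper's body (76 mm by 85 mm) begins 54 mm behind the grasp point. The pads swing forward as they close: fully open they stand 13 mm farther back than shut.
Start: joints at [-1.254, 0.426, 0.074, 1.606, -0.034, 1.111, -0.067], TCP at [0.303, 0.603, 0.193] pointing down, gripper open.
Joint ranges: [-2.85, 2.85], [-0.5, 2.14], [-1.23, 1.37], [0.21, 2.46], [-1.02, 4.16], [0.16, 2.05], [-2.73, 2.73]. Speed limits (rad/s): [1.89, 1.89, 2.39, 2.39, 3.01, 3.01, 3.01].

### API

Orientations are given as a rotation vector (axis times angle).
In Python, from station import r, eyes, workorder gives the robot as it stands.
- The arm moves only by the tool servo_tool, never from a script. Its argument "deltas" is a list of rows, each a list of 2 entries, a list of its own where there are three numbers: the shift along the tool's x, y, z in mm, then the turn about the tool's z in rad. In form: [[[dx, dy, dz], twist], ...]. A call has 1 to 12 rows; each row shifts and turns the commanded pose from where the row before left it, along the tool's axes as they then stand; what a row does not reach is not made up. A row lasts 1/8 s, in which the tool goes at most 62.5 mm and 10.7 degrees, less where a joint would pass 70% of its speed; a pose out of reach is approached as far as the arm can. A call with a gripper value outside its range is refused whole. "fingers" is the opening, from 0 (shut) to 1 (fully open), set as the call begins (left out, the last holds). The fingers move at their own pace and stop on an object; "squeeze" is the grip in N (left out, the last holds). Time passes only in rows, so rows that do not move let the fingers close. It gives the time, the measured TCP pose, the force and the opening at its end, in the units of the state.
- r.get_state(): the state, without advancing time (a new reading comes with each control period).
- eyes.snapshot(name): name is "scene" or "top"; returns a dict with "pixels" (400x640x3 uint8, red, green, blue), "fov_y" (degrees; the focal length in pixels is half the picture's height over the tangent of half this angle, whatever the lens; pixels are square), "cx", "cy" (the principal point, pixels), "dist" ([k1, k2, p1, p2, k3] as OpenCV has them; the pictures are not rectified), "R" (3x3) and "t" (3): a world point X has camera coordinates R X + t. Camera axes: x right, y down, z forward; pixel columns grow to the right and rows downward; lengths in m; the calibration is good to about 2 mm. A picture is of the moment at which its call begins. There is no depth.
- workorder.hand_in(): hands the job in, once; it reports no verdict.
The state is a dict: "t": time; "joints": joint angles; "joint_vel": joint speeds; "tau": joint torques, N m; "position": TCP position; "tcp_rot": TCP orientation; "ft_force": force on the tool from outside, world axes, zero at the start; "torque": the same for the moment, N m; "gripper_width": finger opening in m.
Only numpy, scipy, OpenCV 4.12 (cv2) and the standard library are available. Lean on these libraries where they do the work, as an engineer would, in place of code of your own. Each camera call takes 0.05 s, during which the arm holds its last target. There are 200 camera calls.

## Working session

There is one attempt and no reset: what is moved stays moved. The work goes in short steps, Python scripts to look and compute and a tool call to move; the robot and the scene stay as the last step left them, time stands still between calls to the robot, and variables do not carry over. Pictures are saved under pics/ and viewed, about 8 in all and at most 12, crops included, and the job is handed in when it is done.

Besides the shell and the picture viewer there is one more tool, called after "Call:" in YAML: its name, and indented under it one key for each argument. servo_tool: Moves the arm, as the interface text tells. Its arguments: {"type":"object","properties":{"deltas":{"type":"array","items":{"type":"array"}},"fingers":{"type":"number"},"squeeze":{"type":"number"}},"required":["deltas"]}

```bash
ls; mkdir -p pics
cat > h.py <<'E'
import numpy as np,cv2,pickle
from station import r,eyes,workorder
def snap(name,f):
    s=eyes.snapshot(name); cv2.imwrite(f'pics/{f}.png',s['pixels'][:,:,::-1]); pickle.dump(s,open(f'pics/{f}.pkl','wb')); return s
def load(f): return pickle.load(open(f'pics/{f}.pkl','rb'))
def K(s):
    f=200/np.tan(np.radians(s['fov_y'])/2); return np.array([[f,0,s['cx']],[0,f,s['cy']],[0,0,1]])
def proj(s,X):
    return cv2.projectPoints(np.atleast_2d(np.array(X,float)),cv2.Rodrigues(np.array(s['R']))[0],np.array(s['t'],float),K(s),np.array(s['dist'],float))[0][:,0]
def onz(s,uv,z):
    p=cv2.undistortPoints(np.array([[uv]],float),K(s),np.array(s['dist'],float))[0,0]
    R=np.array(s['R']);c=-R.T@np.array(s['t']);d=R.T@np.array([p[0],p[1],1]);return c+d*(z-c[2])/d[2]
E
python3 - <<'E'
from h import *
print(r.get_state(),r.hold_point_z)
for n in('scene','top'):
    s=snap(n,n); print(n,s['fov_y'],s['dist'],-np.array(s['R']).T@s['t'],s['R'])
E
```

```text
pics
{'t': 0.0, 'joints': array([-1.25447927,  0.42674922,  0.07388183,  1.60660581, -0.03412391,
        1.11077709, -0.06707507]), 'joint_vel': array([-1.61237454e-03,  3.18747318e-04,  1.31714521e-05, -8.46751981e-04,
        3.61870286e-04, -1.03438722e-03,  5.29877054e-04]), 'tau': array([-3.41760839e-03, -9.49824643e+01,  3.75923753e+00, -4.63543081e+01,
        1.90848514e-02,  9.74183728e-03,  3.90086683e-06]), 'position': array([0.30301615, 0.60266101, 0.19220058]), 'tcp_rot': array([-7.25127310e-01, -3.05654622e+00,  1.98165740e-03]), 'ft_force': array([ 0.02784621, -0.82377827,  0.70136201]), 'torque': array([-0.01454799,  0.03132936, -0.00854353]), 'gripper_width': 0.08531133961326777} 0.0187
scene 55.34741145920767 [-0.01177056  0.          0.          0.          0.        ] [ 1.05630686 -0.37347555  1.24482547] [[ 0.50924847  0.86058679  0.00750864]
 [ 0.73824433 -0.43233534 -0.51776584]
 [-0.44233619  0.26921467 -0.85548943]]
top 44.20734041633846 [0.02582274 0.         0.         0.         0.        ] [0.38004367 0.00584859 1.58281054] [[-0.01144769 -0.99981841  0.0152348 ]
 [-0.99694714  0.01023534 -0.07740563]
 [ 0.07723564 -0.01607441 -0.99688328]]
```

View pics/scene.png

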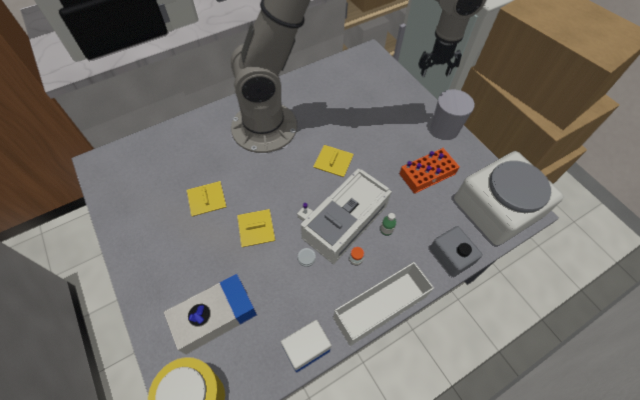

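View pics/top.png

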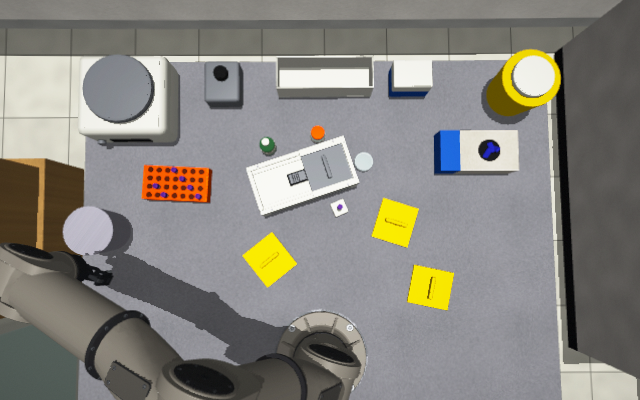

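The cooler is at about (303,177) in the top view and (346,212) in the scene view. The tube well and cover lie to the right in the top view, and the ledge with the tab at (298,178) runs left. I'll enlarge both.

Run:
```python
import cv2
a=cv2.imread('pics/top.png')[120:230,235:385]; b=cv2.imread('pics/scene.png')[160:270,285:405]
cv2.imwrite('pics/tc.png',cv2.resize(a,None,fx=5,fy=5,interpolation=cv2.INTER_CUBIC))
cv2.imwrite('pics/sc.png',cv2.resize(b,None,fx=5,fy=5,interpolation=cv2.INTER_CUBIC))
```

```text
(no output)
```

View pics/tc.png

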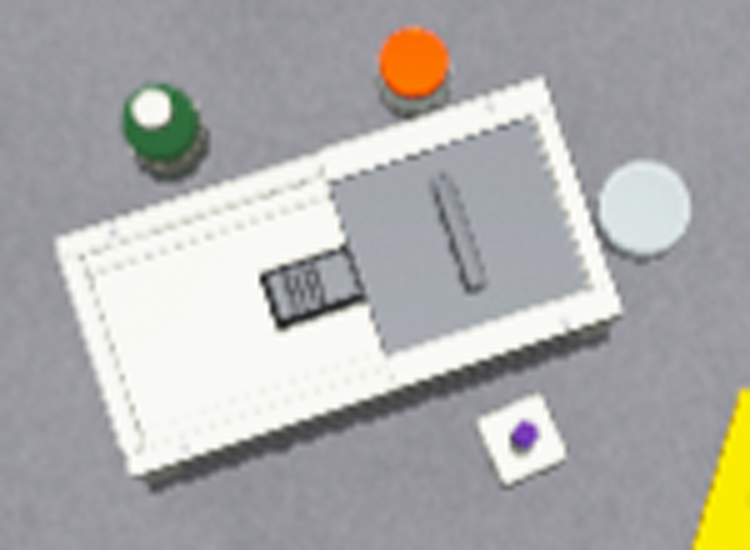

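View pics/sc.png

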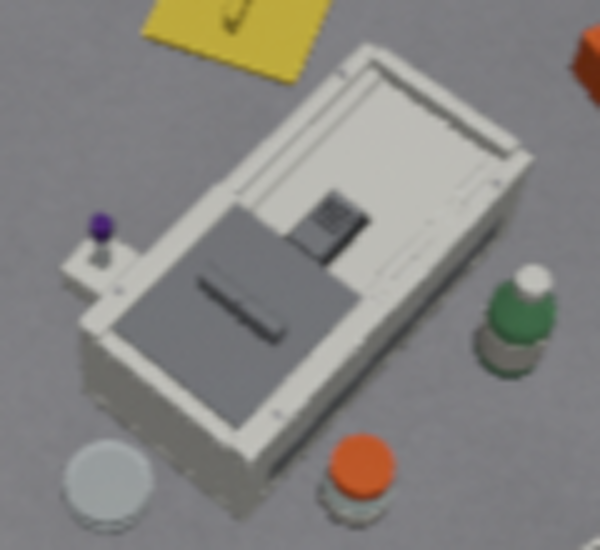

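The crops show the cooler's four top corners, the tab with its pad, and the rib. The tube stand, jar and dishes are close to the seat half. Next I fit the cooler pose from both views.

```bash
cat >> h.py <<'E'
def fit(obs):
    from scipy.optimize import least_squares
    def res(p):
        c,sn=np.cos(p[2]),np.sin(p[2]);o=[]
        for s,L in obs:
            for X,uv in L:
                o+=list(proj(s,[p[0]+c*X[0]-sn*X[1],p[1]+sn*X[0]+c*X[1],X[2]])[0]-uv)
        return np.array(o)
    return least_squares(res,[.65,.05,.2])
E
python3 - <<'E'
from h import *
C=[(.075,.155,.114),(-.075,.155,.114),(.075,-.155,.112),(-.075,-.155,.112)]
t=[(57,240),(132,475),(543,77),(621,315)]; s=[(533,157),(370,43),(243,455),(85,325)]
f=lambda L,o:[(X,(np.array(p)+.5)/5-.5+o) for X,p in zip(C,L)]
T,S=load('top'),load('scene'); ot=f(t,(235,120)); os=f(s,(285,160))
for o in([(T,ot)],[(S,os)],[(T,ot),(S,os)]):
    q=fit(o); print(q.x.round(4),q.fun.round(1))
p=q.x; np.save('pose.npy',p); R=np.array([[np.cos(p[2]),-np.sin(p[2])],[np.sin(p[2]),np.cos(p[2])]])
g=lambda v,o:(np.array(v)+.5)/5-.5+o
def loc(s,uv,z): return R.T@(onz(s,uv,z)[:2]-p[:2])
print('tabpad',loc(T,g((303,287),(235,120)),.108),loc(S,g((337,212),(285,160)),.108))
print('rib',loc(T,g((458,232),(235,120)),.13),loc(S,g((243,303),(285,160)),.13))
for n,l in dict(tab=(0,.022),push=(0,-.12),rib=(0,-.076),end=(0,.003)).items(): print(n,p[:2]+R@l)
st=r.get_state(); print(cv2.Rodrigues(st['tcp_rot'])[0].round(3))
for n,uv,z in(('dish',(643,207),.027),('jar',(414,62),.06),('spray',(152,107),.11),('stand',(523,436),.088)): print(n,loc(T,g(uv,(235,120)),z))
E
```

```text
[0.5588 0.0497 0.3114] [-0.6 -0.2 -0.1  0.2  0.2  0.4  0.5 -0.4]
[0.5587 0.0506 0.3012] [ 0.7 -0.1 -0.  -0.9  0.9  1.4 -1.6 -0.8]
[0.5587 0.0501 0.3072] [-0.7 -0.5 -0.4  0.1  0.2  0.6  0.4 -0.1  0.5 -0.3 -0.4 -0.9  1.1  1.6
 -1.6 -0.5]
tabpad [0.00102378 0.02246615] [-0.00135344  0.02928077]
rib [ 0.00087445 -0.07536272] [ 0.00317747 -0.07756098]
tab [0.55208986 0.07107747]
push [ 0.59502338 -0.06427656]
rib [ 0.58172004 -0.02233587]
end [0.55783449 0.05296672]
[[-0.893  0.449 -0.   ]
 [ 0.449  0.893 -0.001]
 [-0.    -0.001 -1.   ]]
dish [-0.0075284  -0.19875076]
jar [ 0.12021038 -0.08698714]
spray [0.13308759 0.07521064]
stand [-0.12483177 -0.0762753 ]
```

Call:
servo_tool:
  deltas:
    - [[0,0,0],-0.155]
    - [[0,0,0],-0.155]
    - [[0,0,0],-0.155]
    - [[0,0,0],-0.155]
    - [[0,0,0],-0.153]
    - [[0,0,0],0]
    - [[0,0,0],0]
  fingers: 0
  squeeze: 40

```text
t: 0.98
position: [0.3032, 0.6029, 0.1927]
tcp_rot: [0.475, -3.105, 0.0]
ft_force: [-0.5, 0.1, 0.3]
gripper_width: -0.0001
```

```bash
cat >> h.py <<'E'
def to(l,z):
    p=np.load('pose.npy');c,s=np.cos(p[2]),np.sin(p[2]);R=np.array([[c,-s],[s,c]])
    st=r.get_state();A=cv2.Rodrigues(st['tcp_rot'])[0];P=st['position']
    g=np.r_[p[:2]+R@l,z]
    print('delta mm',(A.T@(g-P)*1000).round(1),'yaw err',np.arctan2(A[1,1],A[0,1])-np.pi/2-p[2],'local',(R.T@(P[:2]-p[:2])*1000).round(1),P[2].round(4),'F',st['ft_force'].round(1),'t',st['t'],st['gripper_width'])
E
python3 -c "
from h import *
to((0,.022),.14)"
```

```text
delta mm [ -78.7 -581.9   52.8] yaw err -0.0038121565305329064 local [-76.4 604.2] 0.1927 F [-0.5  0.1  0.3] t 0.975 -7.766039553917304e-05
```

Call:
servo_tool:
  deltas:
    - [[-7,-48,0],0]
    - [[-7,-48,0],0]
    - [[-7,-48,0],0]
    - [[-7,-48,0],0]
    - [[-7,-48,0],0]
    - [[-7,-48,0],0]
    - [[-7,-48,0],0]
    - [[-7,-48,0],0]
    - [[-7,-48,0],0]
    - [[-7,-48,0],0]
    - [[-7,-48,0],0]
    - [[-2,-54,0],0]

```text
t: 2.48
position: [0.5551, 0.0712, 0.1931]
tcp_rot: [-0.477, 3.105, 0.0]
ft_force: [-0.1, -0.5, 0.5]
gripper_width: 0.0001
```

Call:
servo_tool:
  deltas:
    - [[0,0,25],0]
    - [[0,0,25],0]
    - [[0,0,0],0]
    - [[0,0,0],0]

```text
t: 2.98
position: [0.5549, 0.0724, 0.1438]
tcp_rot: [-0.479, 3.104, 0.0]
ft_force: [-0.1, 0.2, 0.3]
gripper_width: -0.0003
```

Run:
```python
from h import *
to((0,.022),.108)
s=snap('top','t2');q=snap('scene','s2')
a=s['pixels'][110:230,235:385];b=q['pixels'][130:250,285:435]
cv2.imwrite('pics/c2.png',cv2.resize(np.hstack([a,b])[:,:,::-1],None,fx=2.6,fy=2.6,interpolation=cv2.INTER_CUBIC))
```

```text
delta mm [ 3.1 -0.4 35.8] yaw err -0.0009028778526285475 local [ 3.1 22.4] 0.1438 F [-0.1  0.2  0.3] t 2.975 -0.0002895836026086127
```

View pics/c2.png

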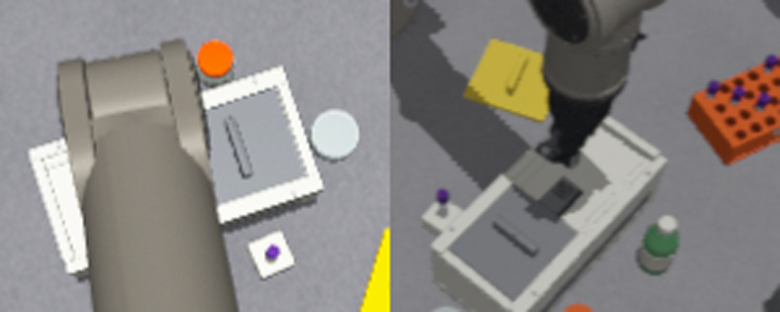

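The closed fingers are above the pad and every bystander is clear. I'll press down slowly.

Call:
servo_tool:
  deltas:
    - [[3,0,15],0]
    - [[0,0,15],0]
    - [[0,0,4],0]
    - [[0,0,0],0]

```text
t: 3.58
position: [0.5513, 0.0712, 0.1084]
tcp_rot: [0.48, -3.104, 0.0]
ft_force: [-0.4, -0.2, 0.1]
gripper_width: 0.0003
```

Call:
servo_tool:
  deltas:
    - [[0,0,2],0]
    - [[0,0,2],0]
    - [[0,0,2],0]
    - [[0,0,2],0]
    - [[0,0,1],0]
    - [[0,0,0],0]

```text
t: 4.32
position: [0.5515, 0.0712, 0.0998]
tcp_rot: [0.48, -3.104, 0.0]
ft_force: [-0.0, -0.0, 1.1]
gripper_width: 0.0001
```

Call:
servo_tool:
  deltas:
    - [[0,0,1],0]
    - [[0,0,1],0]
    - [[0,0,0.5],0]
    - [[0,0,0],0]

```text
t: 4.82
position: [0.5515, 0.0712, 0.0973]
tcp_rot: [0.48, -3.104, 0.0]
ft_force: [-0.6, -0.2, -0.1]
gripper_width: 0.0001
```

Call:
servo_tool:
  deltas:
    - [[0,0,0.7],0]
    - [[0,0,0.7],0]
    - [[0,0,0],0]

```text
t: 5.2
position: [0.5515, 0.0712, 0.0959]
tcp_rot: [0.48, -3.104, 0.0]
ft_force: [0.2, 0.2, -0.8]
gripper_width: 0.0
```

Call:
servo_tool:
  deltas:
    - [[0,0,0.7],0]
    - [[0,0,0.7],0]
    - [[0,0,0],0]

```text
t: 5.58
position: [0.5515, 0.0713, 0.0945]
tcp_rot: [0.481, -3.104, 0.0]
ft_force: [0.2, -0.4, 0.6]
gripper_width: 0.0001
```

Run:
```python
from h import *
to((0,.022),.097)
q=snap('scene','s3')
cv2.imwrite('pics/c3.png',cv2.resize(q['pixels'][150:260,300:410][:,:,::-1],None,fx=5,fy=5,interpolation=cv2.INTER_CUBIC))
```

```text
delta mm [-0.5 -0.3 -2.5] yaw err 4.5225837757234544e-05 local [-0.5 22.3] 0.0945 F [ 0.2 -0.4  0.6] t 5.575 9.073253621728482e-05
```

View pics/c3.png

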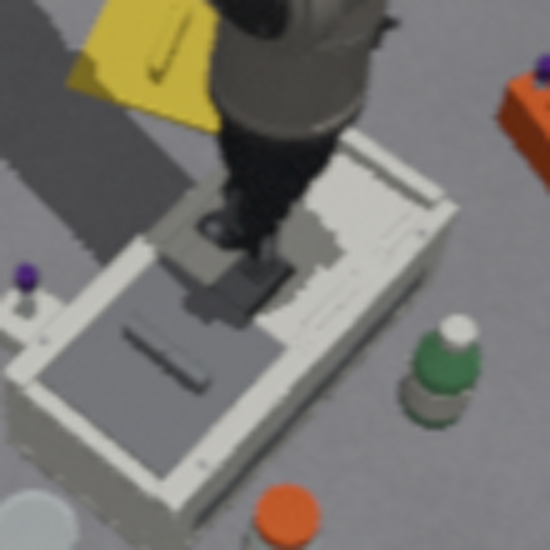

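Run:
```python
from h import *
s=load('s3');P=r.get_state()['position'];A=cv2.Rodrigues(r.get_state()['tcp_rot'])[0]
for d in(0,.01,.02,.05): print(d,(proj(s,P+[0,0,d])[0]-[300,150])*5+2)
p=np.load('pose.npy');c,sn=np.cos(p[2]),np.sin(p[2])
for z in(.108,.097):
    print(z,[((proj(s,[p[0]+c*x-sn*y,p[1]+sn*x+c*y,z])[0]-[300,150])*5+2).round() for x,y in((.014,-.009),(.014,.041),(-.014,.041),(-.014,-.009))])
a=load('scene')['pixels'][185:225,330:370];b=s['pixels'][185:225,330:370]
cv2.imwrite('pics/c4.png',cv2.resize(np.hstack([a,b])[:,:,::-1],None,fx=10,fy=10,interpolation=cv2.INTER_CUBIC))
```

```text
0 [255.07567426 278.86458604]
0.01 [256.2757491  271.66269386]
0.02 [257.49144041 264.36671316]
0.05 [261.23530842 241.89551554]
0.108 [array([244., 311.]), array([290., 264.]), array([259., 241.]), array([212., 287.])]
0.097 [array([243., 319.]), array([288., 272.]), array([257., 249.]), array([211., 295.])]
```

View pics/c4.png

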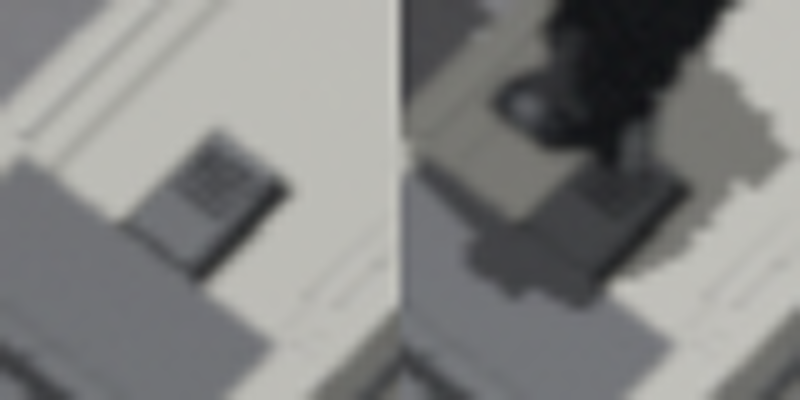

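Tab still up, and no force even though the reported TCP is below the tab's top. So the real fingertip must be higher than reported. I'll keep descending in small steps, watching for contact.

Call:
servo_tool:
  deltas:
    - [[0,0,1],0]
    - [[0,0,1],0]
    - [[0,0,1],0]
    - [[0,0,0],0]

```text
t: 6.12
position: [0.5515, 0.0713, 0.0915]
tcp_rot: [0.481, -3.104, 0.0]
ft_force: [0.1, 0.9, 0.7]
gripper_width: 0.0003
```

Call:
servo_tool:
  deltas:
    - [[0,0,1],0]
    - [[0,0,1],0]
    - [[0,0,1],0]
    - [[0,0,0],0]

```text
t: 6.62
position: [0.5515, 0.0712, 0.0885]
tcp_rot: [0.481, -3.104, 0.0]
ft_force: [0.1, 0.4, -0.1]
gripper_width: -0.0
```

Run:
```python
from h import *
s=snap('scene','s5');to((0,.022),.097);P=r.get_state()['position']
b=s['pixels'][170:220,325:385][:,:,::-1].astype(float);b=(255*(b/255)**.45).astype(np.uint8)
print(((proj(s,P)[0]-[325,170])*12+5.5), np.linalg.norm(np.array(s['R'])@P+s['t']),r.get_state()['joints'])
cv2.imwrite('pics/c5.png',cv2.resize(b,None,fx=12,fy=12,interpolation=cv2.INTER_CUBIC))
```

```text
delta mm [-0.5 -0.3 -8.4] yaw err -2.4424136280787323e-05 local [-0.5 22.3] 0.0886 F [0.5 0.3 0.4] t 6.675 0.00014700293690401447
[311.0644175  440.37777255] 1.3377140125595033 [-0.38923244  0.35712209  0.17683826  1.97829211 -0.08468582  0.81319611
  1.71286086]
```

View pics/c5.png

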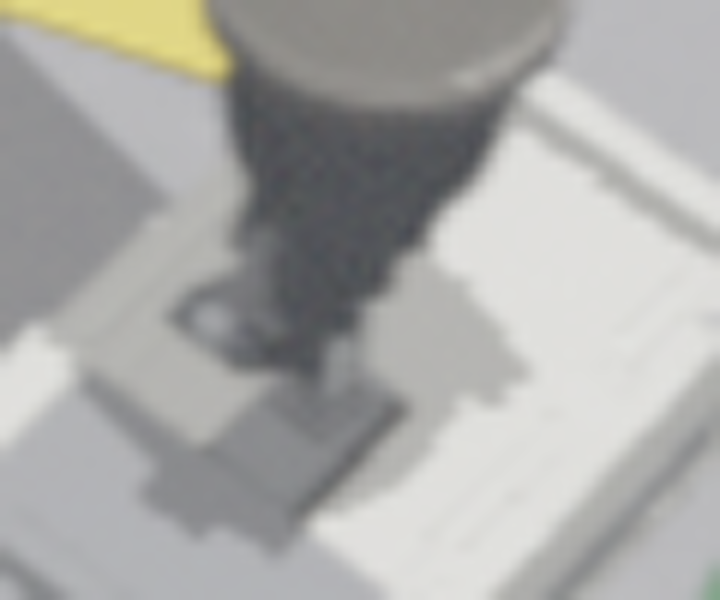

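Tip appears near (335,395) in this crop, while the reported TCP projects to (311,440). It looks well above the reported height and still over the pad area, so I'll continue down with force checks.

Call:
servo_tool:
  deltas:
    - [[0,0,1],0]
    - [[0,0,1],0]
    - [[0,0,1],0]
    - [[0,0,1],0]

```text
t: 7.18
position: [0.5516, 0.0713, 0.0845]
tcp_rot: [0.481, -3.105, 0.0]
ft_force: [-0.4, -0.4, -0.7]
gripper_width: 0.0001
```

Call:
servo_tool:
  deltas:
    - [[0,0,1],0]
    - [[0,0,1],0]
    - [[0,0,1],0]
    - [[0,0,1],0]

```text
t: 7.68
position: [0.5516, 0.0713, 0.0806]
tcp_rot: [-0.48, 3.105, -0.0]
ft_force: [0.8, 0.9, -1.2]
gripper_width: -0.0001
```

Run:
```python
from h import *
to((0,.022),.097)
out=[]
T,S=load('top'),load('scene')
P0=np.array([.303,.6027,.1922]);y=np.array([.449,.893,0])
for s,n in((T,'top'),(S,'scene')):
    m=proj(s,P0);print(n,m,proj(s,[P0+.05*y,P0-.05*y]))
    c=m[0].round().astype(int);c=np.clip(c,[25,25],[614,374]);b=s['pixels'][c[1]-25:c[1]+25,c[0]-25:c[0]+25][:,:,::-1].astype(float);b=(255*(b/255)**.5).astype(np.uint8)
    print('origin',c-25);out.append(cv2.resize(b,None,fx=8,fy=8,interpolation=cv2.INTER_CUBIC))
cv2.imwrite('pics/c6.png',np.hstack(out))
```

```text
delta mm [ -0.4  -0.3 -16.4] yaw err -0.00011452370261433309 local [-0.4 22.3] 0.0806 F [ 0.8  0.9 -1.2] t 7.675 -8.150727009560271e-05
top [[102.28738227 264.96161409]] [[ 86.08213082 257.03538375]
 [118.48127509 272.89411697]]
origin [ 77 240]
scene [[431.05007253  86.41383619]] [[443.52067608  85.90229537]
 [418.5355918   86.92989139]]
origin [406  61]
```

View pics/c6.png

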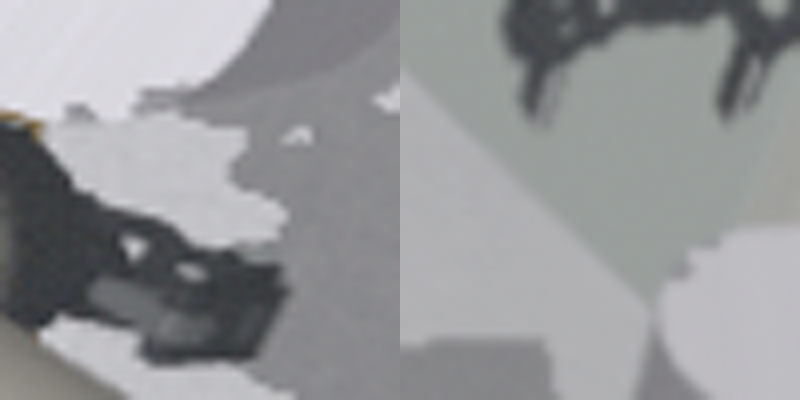

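Run:
```python
from h import *
T,S=load('top'),load('scene')
print('base',proj(T,[0,0,0.02]),proj(S,[0,0,0.02]))
for z in(.19,.205,.22,.235,.25): print(z,onz(S,(435.2,76),z)[:2],proj(T,onz(S,(435.2,76),z)))
s=load('s5')
for z in (.09,.1,.11,.12): print(z,onz(s,(325+335/12,170+395/12),z)[:2])
```

```text
base [[320.84192199 357.5576597 ]] [[263.72965575 124.12396876]]
0.19 [0.26331215 0.6576766 ] [[ 81.97358875 279.73076684]]
0.205 [0.27458882 0.64301324] [[ 84.93965652 275.9747906 ]]
0.22 [0.2858655  0.62834989] [[ 87.96454873 272.14325899]]
0.235 [0.29714217 0.61368653] [[ 91.05007481 268.23381298]]
0.25 [0.30841884 0.59902317] [[ 94.19812107 264.24399181]]
0.09 [0.54530382 0.08547707]
0.1 [0.54972876 0.08150285]
0.11 [0.5541537  0.07752864]
0.12 [0.55857864 0.07355442]
```

Triangulating from the scene view puts the real tip about 30–40 mm above the reported TCP, at the start and now. Contact should come within the next few mm.

Call:
servo_tool:
  deltas:
    - [[0,0,1],0]
    - [[0,0,1],0]
    - [[0,0,1],0]
    - [[0,0,0],0]

```text
t: 8.18
position: [0.5515, 0.0712, 0.0775]
tcp_rot: [0.481, -3.104, 0.0]
ft_force: [0.2, 0.1, 0.6]
gripper_width: -0.0003
```

Call:
servo_tool:
  deltas:
    - [[0,0,1],0]
    - [[0,0,1],0]
    - [[0,0,1],0]
    - [[0,0,0],0]

```text
t: 8.68
position: [0.5515, 0.0712, 0.0745]
tcp_rot: [0.481, -3.104, 0.0]
ft_force: [-0.4, 0.4, 0.5]
gripper_width: 0.0
```

Call:
servo_tool:
  deltas:
    - [[0,0,1],0]
    - [[0,0,1],0]
    - [[0,0,1],0]
    - [[0,0,0],0]

```text
t: 9.18
position: [0.5515, 0.0712, 0.0715]
tcp_rot: [0.481, -3.104, 0.0]
ft_force: [0.7, -0.1, 0.5]
gripper_width: 0.0
```

Call:
servo_tool:
  deltas:
    - [[0,0,1],0]
    - [[0,0,1],0]
    - [[0,0,1],0]
    - [[0,0,0],0]

```text
t: 9.68
position: [0.5517, 0.0712, 0.0686]
tcp_rot: [-0.48, 3.104, -0.0]
ft_force: [0.4, 0.2, 2.4]
gripper_width: 0.0001
```

Run:
```python
from h import *
s=snap('scene','s7');to((0,.022),.097)
b=s['pixels'][170:220,325:385][:,:,::-1].astype(float);b=(255*(b/255)**.45).astype(np.uint8)
cv2.imwrite('pics/c7.png',cv2.resize(b,None,fx=12,fy=12,interpolation=cv2.INTER_CUBIC))
```

```text
delta mm [ -0.4  -0.3 -28.4] yaw err -7.512124557296218e-06 local [-0.4 22.3] 0.0686 F [-0.3 -1.1  2.5] t 9.725 5.523043239256481e-07
```

View pics/c7.png

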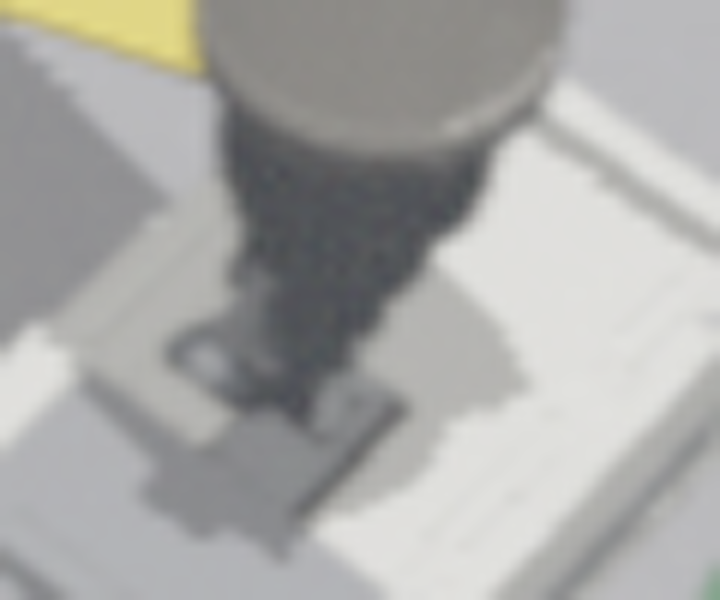

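The tip is on the pad and contact has started (Fz 2.4 N, reported z 0.0686). Readings are about 39 mm low, so I'll press the roughly 11 mm of travel to the hard stop.

Call:
servo_tool:
  deltas:
    - [[0,0,1],0]
    - [[0,0,1],0]
    - [[0,0,1],0]
    - [[0,0,1],0]
    - [[0,0,0],0]

```text
t: 10.35
position: [0.5516, 0.0713, 0.0645]
tcp_rot: [0.481, -3.105, 0.0]
ft_force: [0.4, 0.1, 2.0]
gripper_width: -0.0001
```

Call:
servo_tool:
  deltas:
    - [[0,0,1],0]
    - [[0,0,1],0]
    - [[0,0,1],0]
    - [[0,0,1],0]
    - [[0,0,0],0]

```text
t: 10.98
position: [0.5516, 0.0713, 0.0605]
tcp_rot: [0.481, -3.105, 0.0]
ft_force: [0.6, 1.2, 0.7]
gripper_width: -0.0002
```

Call:
servo_tool:
  deltas:
    - [[0,0,1],0]
    - [[0,0,1],0]
    - [[0,0,0.5],0]
    - [[0,0,0],0]

```text
t: 11.48
position: [0.5516, 0.0713, 0.0586]
tcp_rot: [-0.48, 3.104, 0.0]
ft_force: [-2.9, -1.0, 14.6]
gripper_width: -0.0003
```

Call:
servo_tool:
  deltas:
    - [[0,0,0.6],0]
    - [[0,0,0],0]
    - [[0,0,0],0]

```text
t: 11.85
position: [0.5517, 0.0713, 0.0585]
tcp_rot: [-0.48, 3.104, 0.0]
ft_force: [-6.4, -0.5, 24.3]
gripper_width: -0.0003
```

Hard stop confirmed at 24 N with no further motion. Reported z there is 0.0585, against a true 0.097, so the offset is +38.5 mm. Now I lift, cross the rib and come down behind it.

Call:
servo_tool:
  deltas:
    - [[0,0,-18],0]
    - [[0,0,-37],0]
    - [[0,0,0],0]
    - [[0,-33,0],0]
    - [[0,-34,0],0]
    - [[0,-34,0],0]
    - [[0,-34,0],0]
    - [[0,0,0],0]
    - [[0,0,0],0]

```text
t: 12.98
position: [0.5919, -0.0569, 0.112]
tcp_rot: [0.481, -3.104, -0.001]
ft_force: [0.7, -0.2, 0.5]
gripper_width: 0.0001
```

Run:
```python
from h import *
s=snap('scene','s8');to((0,-.112),.0765)
b=s['pixels'][180:255,300:375][:,:,::-1].astype(float);b=(255*(b/255)**.45).astype(np.uint8)
cv2.imwrite('pics/c8.png',cv2.resize(b,None,fx=8,fy=8,interpolation=cv2.INTER_CUBIC))
```

```text
delta mm [-0.6 -0.4 35.7] yaw err 0.0009432805695941404 local [  -0.5 -111.6] 0.1122 F [-0.7  0.4 -0.7] t 13.025 -8.403576689950171e-05
```

View pics/c8.png

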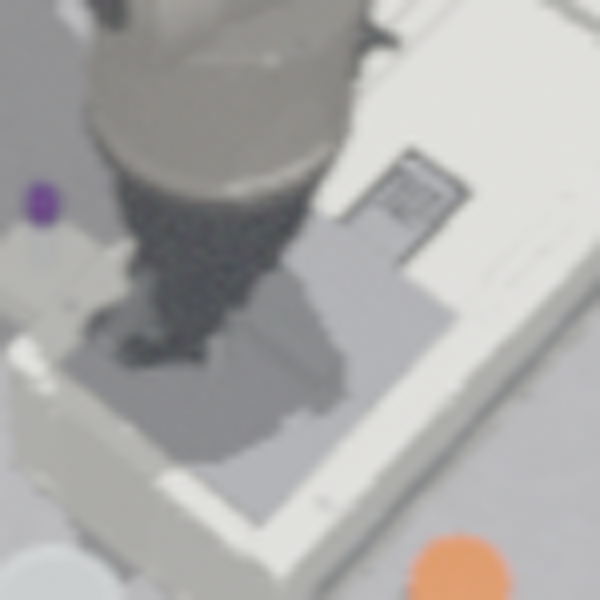

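The tab is down flush and the tip is behind the rib. View count is 11. Descending carefully.

Call:
servo_tool:
  deltas:
    - [[0,0,15],0]
    - [[0,0,10],0]
    - [[0,0,5],0]
    - [[0,0,0],0]

```text
t: 13.52
position: [0.5921, -0.0573, 0.0819]
tcp_rot: [0.481, -3.104, -0.0]
ft_force: [1.4, -0.6, 0.5]
gripper_width: -0.0001
```

Call:
servo_tool:
  deltas:
    - [[0,0,3],0]
    - [[0,0,2.5],0]
    - [[0,0,0],0]

```text
t: 13.9
position: [0.5923, -0.0574, 0.0769]
tcp_rot: [0.481, -3.104, -0.0]
ft_force: [0.0, -0.4, 0.6]
gripper_width: -0.0001
```

Call:
servo_tool:
  deltas:
    - [[0,3,0],0]
    - [[0,3,0],0]
    - [[0,3,0],0]
    - [[0,3,0],0]
    - [[0,3,0],0]
    - [[0,3,0],0]
    - [[0,0,0],0]

```text
t: 14.78
position: [0.5869, -0.0401, 0.077]
tcp_rot: [0.481, -3.105, -0.0]
ft_force: [0.4, -0.4, 0.1]
gripper_width: 0.0001
```

Call:
servo_tool:
  deltas:
    - [[0,3,0],0]
    - [[0,3,0],0]
    - [[0,4,0],0]
    - [[0,5,0],0]
    - [[0,5,0],0]
    - [[0,5,0],0]
    - [[0,5,0],0]
    - [[0,5,0],0]

```text
t: 15.78
position: [0.5762, -0.0066, 0.077]
tcp_rot: [0.481, -3.104, 0.0]
ft_force: [-0.4, -1.1, 0.2]
gripper_width: 0.0001
```

Call:
servo_tool:
  deltas:
    - [[0,7,0],0]
    - [[0,7,0],0]
    - [[0,7,0],0]
    - [[0,7,0],0]
    - [[0,7,0],0]
    - [[0,7,0],0]
    - [[0,7,0],0]
    - [[0,7,0],0]
    - [[0,7,0],0]
    - [[0,7,0],0]

```text
t: 17.02
position: [0.555, 0.0603, 0.077]
tcp_rot: [0.48, -3.105, 0.0]
ft_force: [0.4, -1.7, 0.7]
gripper_width: -0.0002
```

```bash
python3 -c "
from h import *
to((0,.050),.0765)"
```

```text
delta mm [-0.5 39.2  0.5] yaw err -7.41946805578042e-05 local [-0.5 10.8] 0.077 F [ 0.4 -1.7  0.7] t 17.025 -0.00015590814718289593
```

Steady push force of about −1.5 N in y, as expected for sliding. I'll finish the push, back off, rise and look.

Call:
servo_tool:
  deltas:
    - [[0,6,0],0]
    - [[0,6,0],0]
    - [[0,6,0],0]
    - [[0,6,0],0]
    - [[0,5,0],0]
    - [[0,5,0],0]
    - [[0,3,0],0]
    - [[0,2,0],0]
    - [[0,0,0],0]
    - [[0,0,0],0]

```text
t: 18.27
position: [0.5434, 0.097, 0.077]
tcp_rot: [0.481, -3.104, -0.0]
ft_force: [1.4, -0.0, 0.3]
gripper_width: -0.0
```

Call:
servo_tool:
  deltas:
    - [[0,-5,0],0]
    - [[0,-10,0],0]
    - [[0,0,-25],0]
    - [[0,0,-45],0]
    - [[0,0,-45],0]
    - [[0,-50,0],0]
    - [[0,-50,0],0]
    - [[0,-50,0],0]
    - [[0,-50,0],0]
    - [[0,-50,0],0]
    - [[0,0,0],0]
    - [[0,0,0],0]

```text
t: 19.77
position: [0.6232, -0.1559, 0.1917]
tcp_rot: [0.479, -3.104, -0.001]
ft_force: [0.3, 1.1, -0.5]
gripper_width: -0.0001
```

Run:
```python
from h import *
s=snap('top','t9');q=snap('scene','s9');to((0,0),.1)
a=s['pixels'][110:230,235:385];b=q['pixels'][150:270,270:420]
cv2.imwrite('pics/c9.png',cv2.resize(np.hstack([a,b])[:,:,::-1],None,fx=2.6,fy=2.6,interpolation=cv2.INTER_CUBIC))
```

```text
delta mm [ -0.5 214.7  92.1] yaw err 0.0011744405570264238 local [  -0.3 -214.8] 0.192 F [-1.3  0.   0.2] t 19.875 -8.747852818060772e-05
```

View pics/c9.png

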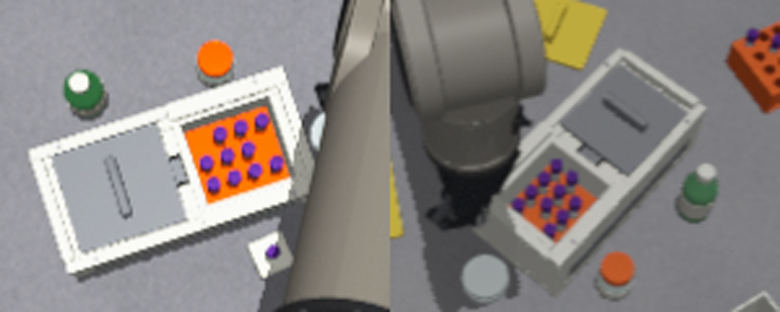

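The well is uncovered and the cover lies on the ledge. Rib centre is at about (118,187) in the crop and the cover's near edge is around (174,170). Now to measure it.

Run:
```python
from h import *
T,S=load('t9'),load('s9');p=np.load('pose.npy');c,s=np.cos(p[2]),np.sin(p[2]);R=np.array([[c,-s],[s,c]])
loc=lambda S,uv,o,z:(R.T@(onz(S,(np.array(uv)+.5)/2.6-.5+o,z)[:2]-p[:2])*1000).round(1)
print('rib',loc(T,(118,187),(235,110),.13),loc(S,(625-390,111),(270,150),.13))
print('near edge',loc(T,(174,170),(235,110),.108),'far edge',loc(T,(66,200),(235,110),.108))
```

```text
rib [-0.9 69.1] [ 1.8 66.5]
near edge [0.6 2.3] far edge [  6.2 131.5]
```

```bash
python3 -c "
from h import *
print(r.get_state()['ft_force'],r.get_state()['joint_vel'].round(3)); print(workorder.hand_in())"
```

```text
[-1.25856129  0.02276112  0.24912116] [-0.008 -0.004  0.001  0.003  0.002 -0.001 -0.002]
the job is handed in; nothing more can be done
None
```

I pressed the snap tab to its hard stop, then pushed the cover by its rib off the seat and onto the ledge. I backed the arm clear and handed the job in at about 20 s. No verdict came back.

**Final checks**
- **Cover:** its rib measures y ≈ 69 mm from the top camera and 67 mm from the scene camera (allowed 52–84 mm), with x within 2 mm. The near plate edge at about 2 mm agrees. The far edge read 131.5 mm at x ≈ 6 mm off centre; I picked that point only roughly. The cover looks flat in both views, but I did not measure its tilt.
- **Tab:** it took 24 N at the stop without moving further and looked flush before the push. In the last picture the cover hides most of it.
- **Surroundings:** the tube well is open. The tube stand, jar, spray bottle and dishes look unmoved, judged by eye. The rack is only partly in the last crop and the glove box is outside it. The arm touched neither as far as I could tell.
- **Arm:** clear of everything. The last force reading was about 1.3 N, against noise of up to about 1 N earlier.

**One disagreement:** the reported TCP height was about 38.5 mm lower than the real fingertip. The first presses therefore met nothing, even with the reading below the tab's stop. I confirmed the offset from the camera views and the tab's hard stop, and used it for the rest of the job.

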